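# Take the bayonet cover off the air filter and lay it in its cradle

## Robot

A 6-joint arm with a two-finger parallel gripper is mounted at the origin on a cart in front of the work surface, level with it; the furniture and walls round the work are solid. World frame = base frame: x ahead of the robot, y to its left, z up, the work surface at z = 0. Lengths are in mm, angles in rad, forces in N, time in s.
With the tool pointing down it reaches from about 275 to 825 mm from the base axis. Payload 4.9 kg.
Tool frame: the origin (TCP) lies at the very end of the fingers, on their centre line; the grasp point (between the pads) lies 19 mm behind it; z points along the fingers, y is the direction in which the jaws open and shut (so a half turn about z gives the same grasp; the last joint's range is limited). The gripper opens to 85 mm and grips with 20 to 120 N. Pads are 22 mm wide; open, the fingers measure 114 mm over their backs; the gripper's body (76 mm by 85 mm) begins 54 mm behind the grasp point. The pads swing forward as they close: fully open they stand 13 mm farther back than shut.
Start: joints at [1.027, 0.326, -0.193, 1.052, 0, 1.437], TCP at [219.131, 504.48, 231.281] pointing down, gripper open.
Joint ranges: [-2.65, 2.65], [-0.97, 1.79], [-1.3, 1.35], [-1.93, 2.1], [-1.47, 1.37], [-3.14, 3.14]. Speed limits (rad/s): [2.57, 2.57, 3.14, 3.14, 3.14, 3.14].

## Interface

Orientations are given as [roll, pitch, yaw] about the fixed x, y, z axes, in that order (R = Rz(yaw) Ry(pitch) Rx(roll)).
In Python, from bench import bot, solve_ik, imaging gives the robot as it stands. Calls block until the motion is done:
- bot.move_ptp(position, orientation): joint-space move of the TCP to a pose.
- bot.movel(position, rot=None, max_speed=150, threshold=None): straight line of the TCP; rot=None keeps the orientation; max_speed is the mean speed in mm/s. With threshold (N) it stops when the force on the tool has changed by that much, and returns True; else False.
- bot.move_j(angles): joint-space move.
- bot.grip(opening, effort=None): opening from 0.0 (shut) to 1.0 (fully open); effort is the grip in N (None keeps the last); returns when the fingers have stopped.
- bot.dwell(seconds).
- solve_ik(position, orientation): joint angles nearest the present ones, or None.
- bot.get_state(): the state.
- imaging.capture(name): name is "scene" or "top" or "wrist"; returns the picture (480x640x3 uint8, blue, green, red); there is no depth.
- imaging.camera_model(name): a dict with "K" (3x3 intrinsics, pixels), "position" and "rotation" of the camera in the world. Camera axes: x right, y up, looking along -z (the intrinsics and any distortion apply to the point x, -y, -z); pixel columns grow to the right and rows downward; lengths in mm; the calibration is good to about 2 mm. A picture is of the moment at which its call begins: read the wrist's pose just before it. camera_model takes no time and is no camera call; for the wrist camera it gives the pose at the moment of the call.
A pose or a line that the arm cannot do raises bot.IKError and nothing moves.
- bot.sign_off(): hands the job in, once; it reports no verdict.
The state is a dict: "t": time; "qpos": joint angles; "joint_velocities": joint speeds; "effort": joint torques, N m; "tcp_pos": TCP position; "orientation": TCP orientation; "contact_force": force on the tool from outside, world axes, zero at the start; "wrist_torque": the same for the moment, N m; "opening": opening from 0.0 (shut) to 1.0 (fully open).
Only numpy, scipy, OpenCV 4.12 (cv2) and the standard library are available. Lean on these libraries where they do the work, as an engineer would, in place of code of your own. Each camera call takes 0.05 s, during which the arm holds its last target.

## Task

Unlock the bayonet cover of the air filter by turning its wing grip anticlockwise (seen from above), about a quarter turn until it comes up against its stop, then lift it straight off and stand it upright, mouth down, in the middle of the rubber mat and let go of it. Then take it again by its body and lay it on its side in the sloping two-rail cradle, mouth at the low end, wing grip at the high end. Do not drop or fling the cover, and leave the four loose things (side cutters, tape roll, file, gauge block) where they are.

Things in the scene. Friction and masses are not known exactly. Their poses are not given: they have to be found in the camera images.
- cover_body (a point): The filter's bayonet cover: a plain aluminium tube 56 mm in diameter, 96 mm tall, closed on top, open below, about 0.2 kg. This point is on its axis, half-way up the tube (48 mm above the mouth rim, 48 mm below the closed top). Its z axis runs along the tube from mouth to wing grip, its x axis along the wing grip. At the start it is on the filter, upright and locked, with 3 mm of up and down play.
- cover_wing (a point): Middle of the wing grip on top of the cover (12 mm above the tube's closed top): a flat bar 40 mm long (along its x axis), 14 mm thick (y) and 24 mm high. Take it from above across its thickness.
- cover_mouth (a point): Centre of the cover's open mouth rim. Two lugs inside the rim sit under a split flange hidden in it. Turned anticlockwise by 62 to 90 degrees (differs each time, cannot be seen) they strike a hard stop; there, and up to 12 degrees short of it, the cover lifts straight off, elsewhere it catches. It turns with little friction up to the stop. It must rise 65 mm to clear the filter's neck.
- housing: The filter's base, bolted to the bench: grey foot 130 x 100 x 12 mm with a round drum 80 mm across, its flat shoulder 50 mm above the bench, where the cover's rim rests; two pipe stubs along its x axis. Origin at the centre of its underside. Fixed.
- mat: Black rubber mat lying on the bench, 120 x 120 mm, 4 mm thick. Origin at the centre of its underside. Fixed. Between it and the cradle a spot welder 0.39 m tall stands in the middle of the bench (x from 0.46, y within 0.1): pass in front of it or above.
- cradle: Sloping cradle fixed to the bench: grey base plate 150 x 80 x 8 mm carrying two round steel rails (10 mm diameter, centres 32 mm apart, 98 mm long) that run along its x axis and rise towards +x at 20 degrees (0.349 rad) to the level, with an upright stop plate 44 mm wide at the low (-x) end against which the mouth rim comes. Origin at the centre of the base's underside.
- cradle_seat (a point): Where the middle of the tube (cover_body) is when it lies in the cradle: 78 mm above the bench over the cradle's origin, with 2 mm to spare between the mouth rim and the stop plate; the tube then touches both rails. Axes as the cradle's: its +x, the high end, points to the right (-y) within 20 degrees; a large tray stands on edge beyond, along the bench's right end.
- side_cutters: Loose side cutters with red handles, 49 x 132 x 10 mm, lying flat; a bystander. Origin at the centre of the underside.
- tape_roll: Loose roll of black tape, 53 mm across, 19 mm high; a bystander. Origin at the centre of the underside.
- flat_file: Loose flat file with a red handle, 214 mm long; a bystander. Origin at the centre of the underside.
- gauge_block: Loose grey gauge block 22 x 52 x 14 mm; a bystander. Origin at the centre of the underside.

How it is judged:
By the outcome, as a careful person would: the job done as asked, in the order asked, and still so for the second after the job is handed in, with the robot touching nothing.
It also fails if it takes over 72 s, if anything falls off the work surface, if the arm or the gripper's body presses on something with over 40 N, if the wrist force passes 120 N, or if a joint passes its speed limit or range.

## Working session

There is one attempt and no reset: what is moved stays moved. The work goes in short steps, each a Python script; the robot and the scene stay as the last script left them, time stands still between calls to the robot, and variables do not carry over. Pictures are saved under pics/ and viewed, and the job is handed in when it is done.

```bash
ls; mkdir -p pics; python3 - <<'E'
from bench import bot, imaging
import cv2
s=bot.get_state();print(s['t'],s['tcp_pos'],s['orientation'],s['opening'])
for n in ("scene","top"):
    cv2.imwrite(f"pics/a_{n}.png",imaging.capture(n)); m=imaging.camera_model(n);print(n,m)
E
```

```text
pics
0.0 [218.83525498 503.97479651 230.49311797] [-3.13989160e+00 -1.91132406e-04  2.73178923e+00] 1.0001161600253197
scene {'K': array([[541.85353659,   0.        , 322.3023664 ],
       [  0.        , 541.85353659, 237.17555762],
       [  0.        ,   0.        ,   1.        ]]), 'position': array([ -40.86292868, -521.62376606,  957.3846608 ]), 'rotation': array([ 0.75452004, -0.01921932, -0.73388783])}
top {'K': array([[436.38166349,   0.        , 315.71882571],
       [  0.        , 436.38166349, 239.14183073],
       [  0.        ,   0.        ,   1.        ]]), 'position': array([ 462.65506457,   54.75466116, 1029.45719028]), 'rotation': array([ 0.06515341,  0.037777  , -1.59305266])}
```

View pics/a_scene.png

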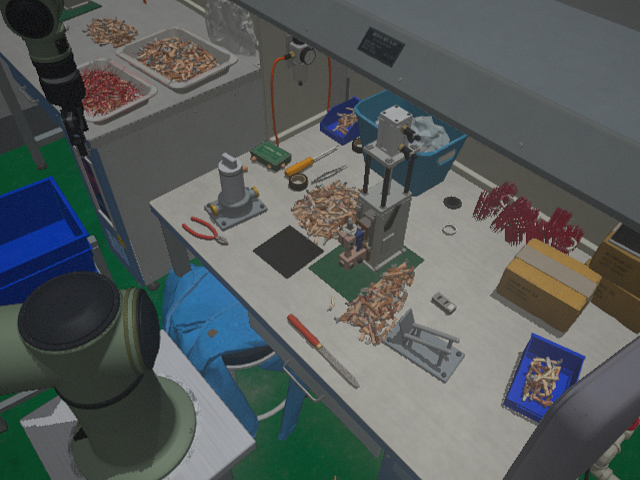

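View pics/a_top.png

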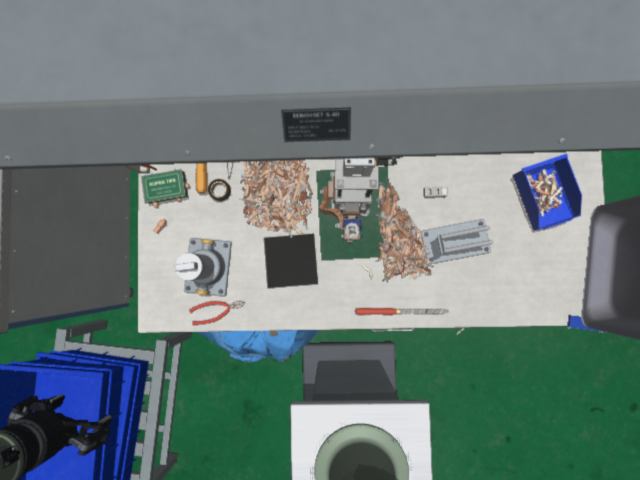

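```bash
cat > h.py <<'E'
from bench import bot, solve_ik, imaging
import numpy as np, cv2
from scipy.spatial.transform import Rotation as R
def cam(n):
    m=imaging.camera_model(n); return m
def rot(m):
    r=np.array(m['rotation']); return r if r.shape==(3,3) else R.from_euler('xyz',r).as_matrix()
def ray(m,uv):
    K=m['K']; d=np.array([(uv[0]-K[0,2])/K[0,0],-(uv[1]-K[1,2])/K[1,1],-1.]); d=rot(m)@d; return np.array(m['position']),d/np.linalg.norm(d)
def plane(m,uv,z):
    o,d=ray(m,uv); return o+d*(z-o[2])/d[2]
def proj(m,p):
    c=rot(m).T@(np.array(p)-m['position']); K=m['K']; return np.array([K[0,0]*c[0]/-c[2]+K[0,2], K[1,1]*-c[1]/-c[2]+K[1,2]])
def tri(a,b):
    (o1,d1),(o2,d2)=a,b; A=np.stack([d1,-d2],1); t=np.linalg.lstsq(A,o2-o1,rcond=None)[0]
    return (o1+d1*t[0]+o2+d2*t[1])/2, np.linalg.norm(o1+d1*t[0]-o2-d2*t[1])
E
python3 - <<'E'
from h import *
m=cam('top')
print(m.keys())
for n,uv,z in [("wing",(187,265),162),("mat c",(291,261),4),("drum",(209,267),50),("cradle c",(459,242),8),("foot corners",(191,240),12),("",(229,241),12),("",(226,296),12),("",(188,293),12)]: print(n,plane(m,uv,z))
s=bot.get_state(); w=cam('wrist'); T=R.from_euler('xyz',s['orientation']).as_matrix()
print(w['K'],T.T@(w['position']-s['tcp_pos']), T.T@rot(w))
for n in ("scene","top"):
    im=cv2.imread(f"pics/a_{n}.png")
    c=im[140:280,170:310] if n=='scene' else im[220:320,150:330]
    cv2.imwrite(f"pics/b_{n}.png",cv2.resize(c,None,fx=4.2,fy=4.2,interpolation=cv2.INTER_CUBIC))
cv2.imwrite("pics/b_w.png",imaging.capture('wrist'))
E
```

```text
dict_keys(['K', 'position', 'rotation'])
wing [474.37797728 346.02409214 162.        ]
mat c [480.34525145 151.37031171   4.        ]
drum [470.24144549 333.28719653  50.        ]
cradle c [ 515.34065157 -240.18798414    8.        ]
foot corners [535.18585591 386.65880997  12.        ]
 [530.59403332 296.14979504  12.        ]
 [402.01141414 304.40157652  12.        ]
 [410.78434827 394.20254456  12.        ]
[[367.79487      0.         316.58280725]
 [  0.         367.79487    236.09912112]
 [  0.           0.           1.        ]] [  77.5211137     0.89611973 -143.76666026] [[-3.55913216e-04  9.54399086e-01  2.98533512e-01]
 [ 9.99999689e-01  1.29588049e-04  7.77917321e-04]
 [ 7.03757205e-04  2.98533697e-01 -9.54398835e-01]]
```

View pics/b_w.png

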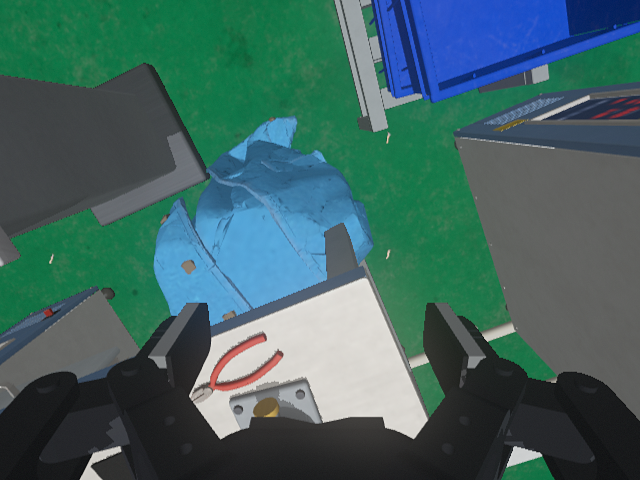

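View pics/b_scene.png

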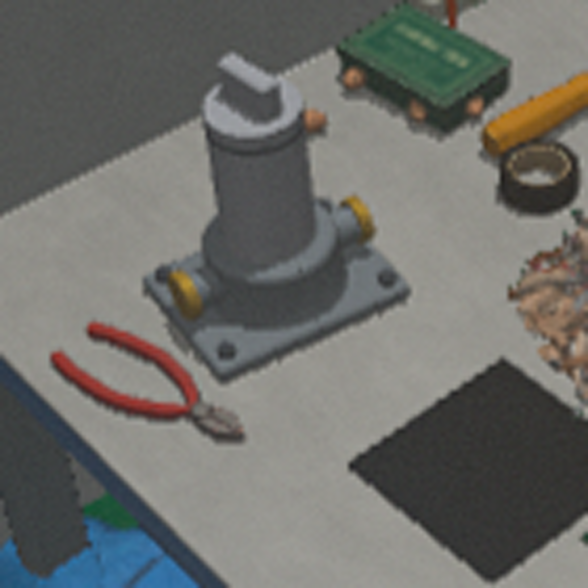

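View pics/b_top.png

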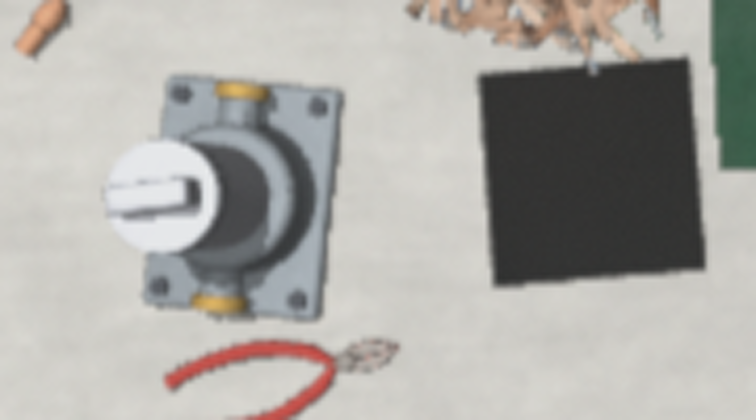

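```bash
python3 - <<'E'
from h import *
bot.move_ptp([470,345,300],[np.pi,0,np.pi/2])
m=cam('wrist'); im=imaging.capture('wrist'); cv2.imwrite("pics/c_w.png",im); np.save('c_w.npy',np.array([m],dtype=object),allow_pickle=True)
s=bot.get_state();print(s['t'],s['tcp_pos'],s['orientation'],s['qpos'])
print(proj(m,[470,345,170]))
E
```

```text
1.3667 [468.88651285 345.78567539 299.6202943 ] [-3.14059786e+00  5.26311752e-05  1.57299659e+00] [5.08529897e-01 3.55816166e-01 2.48407877e-02 1.24071645e+00
 4.36416368e-04 2.07712579e+00]
[319.00725792 226.75826492]
```

View pics/c_w.png

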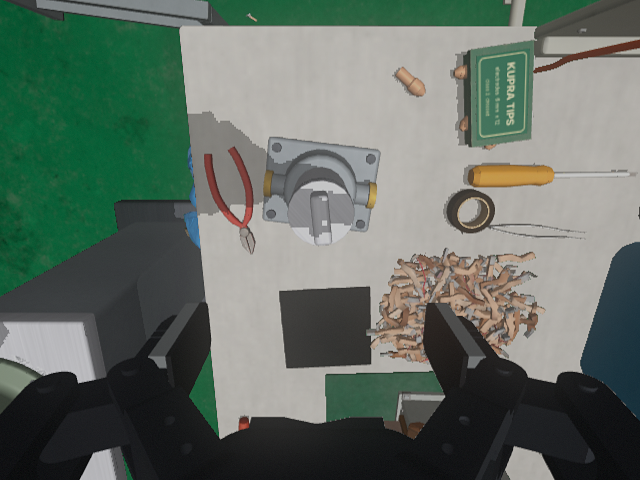

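```bash
python3 - <<'E'
from h import *
im=cv2.imread("pics/c_w.png")
cv2.imwrite("pics/d.png",cv2.resize(im[125:255,250:390],None,fx=4.4,fy=4.4,interpolation=cv2.INTER_CUBIC))
im=cv2.imread("pics/a_top.png")
cv2.imwrite("pics/d2.png",cv2.resize(im[205:280,410:510],None,fx=7,fy=7,interpolation=cv2.INTER_CUBIC))
m=np.load('c_w.npy',allow_pickle=True)[0]
for p in [(282,292),(370,288),(371,365),(287,367)]: print(plane(m,p,4))
E
```

```text
[422.51874133 208.19806976   4.        ]
[537.95917499 214.21470907   4.        ]
[544.68065196  95.46391715   4.        ]
[426.44144943  91.8317327    4.        ]
```

View pics/d.png

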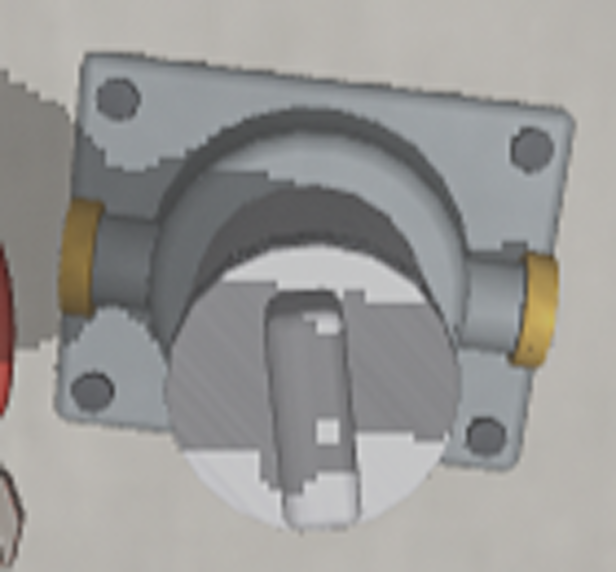

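View pics/d2.png

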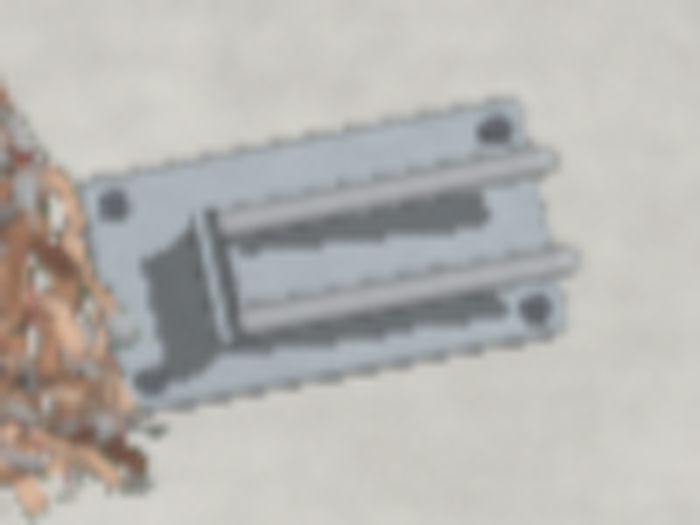

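```bash
python3 - <<'E'
from h import *
m=np.load('c_w.npy',allow_pickle=True)[0]
f=lambda p,z: plane(m,(250+p[0]/4.4,125+p[1]/4.4),z)
P=[f(p,170) for p in [(268,308),(342,304),(283,527),(357,523)]]
for p in P: print(p)
a=(P[0]+P[1])/2;b=(P[2]+P[3])/2;print('ctr',(a+b)/2,np.linalg.norm(a-b),'ang',np.arctan2(*(a-b)[1::-1]))
# disc top z=146: leftmost/rightmost/bottom
for p in [(166,390),(462,385),(318,532)]: print('disc',f(p,146))
C=[f(p,12) for p in [(82,55),(573,108),(515,470),(57,418)]];print(C,np.mean(C,0))
for p in [(118,98),(531,149),(487,437),(93,391)]: print('hole',f(p,12))
t=cam('top')
print('top wing',plane(t,(187,265.3),170))
c=lambda u,v:(410+u/7,205+v/7)
for p in [(85,185),(520,97),(565,330),(135,408)]: print('cradle',plane(t,c(*p),8))
s=cam('scene')
for p in [(221,57),(247,93),(279,97),(258,78)]: pass
E
```

```text
[463.82321591 369.84657397 170.        ]
[476.47533975 370.55962252 170.        ]
[466.3672141  330.29021856 170.        ]
[479.55776328 331.06808487 170.        ]
ctr [471.55588326 350.44112498 170.        ] 39.62393852672598 ang 1.6418538682058048
disc [444.07734953 349.4338289  146.        ]
disc [499.98603884 350.50131476 146.        ]
disc [472.97594273 321.1192307  146.        ]
[array([413.37973219, 404.95669265,  12.        ]), array([540.6191492, 391.8020319,  12.       ]), array([529.70118321, 293.45405229,  12.        ]), array([402.83247622, 308.19290765,  12.        ])] [471.6331352  349.60142112  12.        ]
hole [422.32579577 394.17013218  12.        ]
hole [530.17259472 381.30057959  12.        ]
hole [521.55585495 302.96972192  12.        ]
hole [413.03324904 315.86698214  12.        ]
top wing [473.67392088 343.33958453 170.        ]
cradle [ 542.05572558 -156.45155797    8.        ]
cradle [ 567.6741457  -300.50024595    8.        ]
cradle [ 490.14031578 -311.4943159     8.        ]
cradle [ 467.65729574 -170.03811145    8.        ]
```

```bash
python3 - <<'E'
from h import *
m=np.load('c_w.npy',allow_pickle=True)[0]; t=cam('top'); s=cam('scene')
us=(170+250/4.2,140+74/4.2); 
print(plane(s,us,170))
uw=proj(m,[471.6,350.4,170]); 
im=cv2.imread('pics/a_top.png'); cv2.imwrite('pics/e.png',cv2.resize(im[245:290,168:218],None,fx=12,fy=12,interpolation=cv2.INTER_CUBIC))
print(uw, tri(ray(s,us),ray(t,(187,265.3))),tri(ray(s,us),ray(m,uw)),tri(ray(t,(187,265.3)),ray(m,uw)))
E
```

```text
[473.36477346 344.8734618  170.        ]
[321.11195887 220.00467242] (array([473.21591638, 343.48922019, 170.79540941]), np.float64(1.1966690065531929)) (array([473.39556217, 348.71595327, 167.01914745]), np.float64(3.9166988912463507)) (array([472.77802208, 347.27259018, 158.28239682]), np.float64(2.0920896264499595))
```

View pics/e.png

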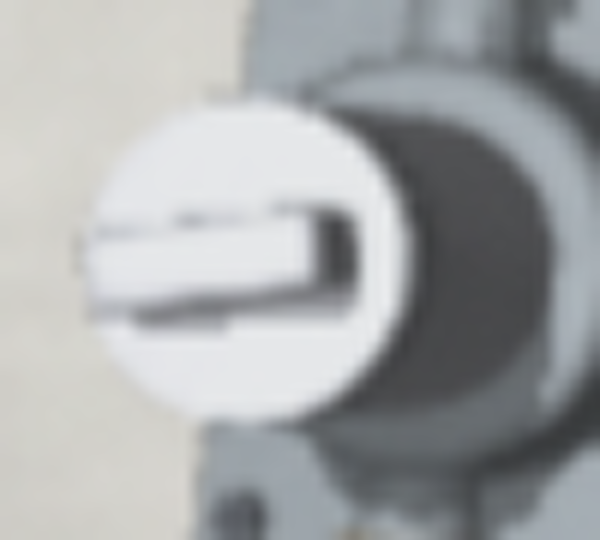

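```bash
python3 - <<'E'
from h import *
def st(l):
    s=bot.get_state();print(l,round(s['t'],2),s['tcp_pos'].round(1),s['orientation'].round(3),'F',s['contact_force'].round(1),'M',s['wrist_torque'].round(2),'o',round(s['opening'],3),s['qpos'].round(2))
rp=[np.pi,0,1.645]
bot.movel([472.3,349.3,200],rp,max_speed=150); st('above')
cv2.imwrite("pics/f0.png",imaging.capture('wrist'))
print(bot.movel([472.3,349.3,150.5],max_speed=80,threshold=12)); st('down')
cv2.imwrite("pics/f.png",imaging.capture('wrist'))
E
```

```text
above 2.18 [472.5 349.8 200.8] [ 3.141e+00 -1.000e-03  1.646e+00] F [ 0.1 -0.1 -0.7] M [-0.01  0.01  0.  ] o 1.001 [ 0.51  0.42 -0.14  1.01  0.    2.01]
False
down 3.0 [472.6 349.4 150.8] [ 3.141 -0.     1.645] F [ 0.6 -0.5  0.2] M [0.02 0.01 0.  ] o 1.002 [ 0.51  0.46 -0.21  0.9   0.    2.01]
```

View pics/f.png

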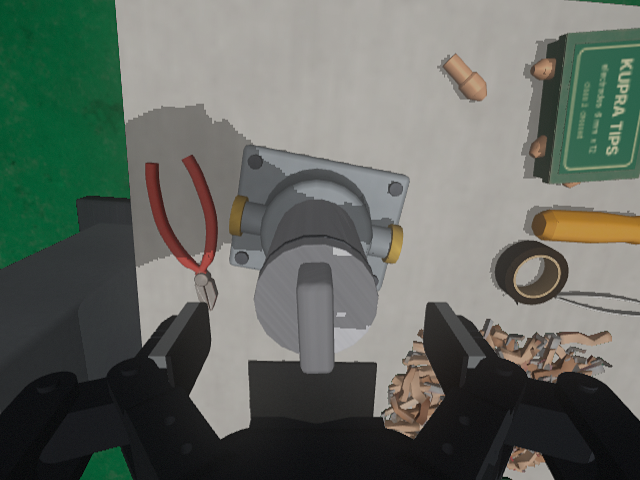

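View pics/f0.png

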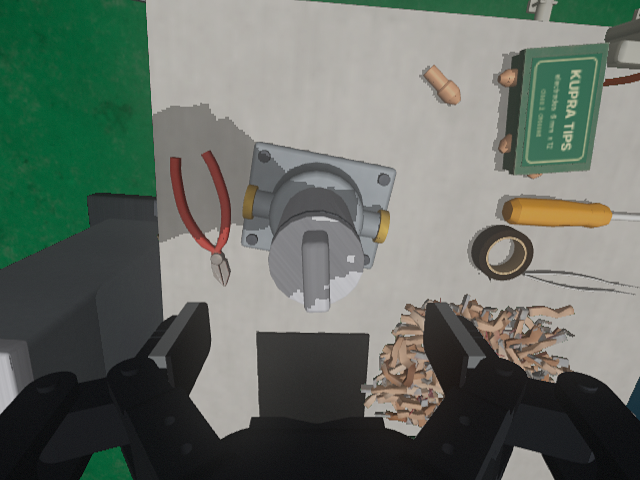

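```bash
python3 - <<'E'
from h import *
m=cam('wrist')
for z in (170,172):
  a=plane(m,(315,270),z);b=plane(m,(317,366),z);print(a,b,(a+b)/2,np.linalg.norm(a-b))
for p in [(255,297),(378,293),(316,352)]: print(plane(m,p,146))
im=cv2.imread('pics/f.png');cv2.imwrite('pics/g.png',cv2.resize(im[225:385,240:400],None,fx=3.7,fy=3.7,interpolation=cv2.INTER_CUBIC))
E
```

```text
[469.59971848 374.91264561 170.        ] [473.4016522  333.62817352 170.        ] [471.50068534 354.27040956 170.        ] 41.459164678468554
[469.54713363 375.74615217 172.        ] [473.28818634 335.12277548 172.        ] [471.41765999 355.43446383 172.        ] 40.7952718902143
[444.40154171 349.92964178 146.        ]
[499.04589642 355.943532   146.        ]
[473.71849698 323.40229032 146.        ]
```

View pics/g.png

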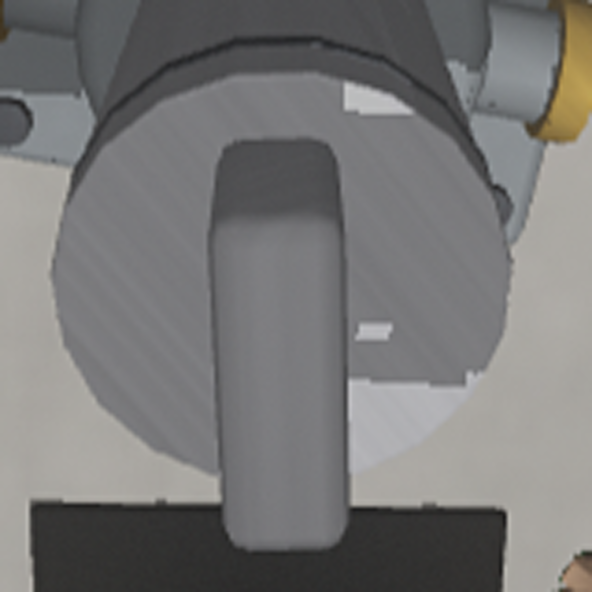

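```bash
python3 - <<'E'
from h import *
from scipy.optimize import least_squares
m=cam('wrist')
f=lambda p,z: plane(m,(240+p[0]/3.7,225+p[1]/3.7),z)
a=f((279,213),170);b=f((286,549),170);print(a,b,(a+b)/2,np.linalg.norm(a-b))
D=np.array([f(p,146)[:2] for p in [(52,270),(512,265),(283,72),(70,190),(490,180),(100,400),(155,448),(215,473),(375,472),(440,425),(490,350),(150,112),(420,110)]])
r=least_squares(lambda q:np.hypot(*(D-q[:2]).T)-q[2],[472,350,28]);print(r.x,r.fun.round(1))
E
```

```text
[470.11365985 369.91190502 170.        ] [473.78070936 330.14293211 170.        ] [471.9471846  350.02741856 170.        ] 39.93768217904418
[471.96693227 349.16936663  27.84412023] [ 0.1  0.1 -0.2  0.4  0.5 -0.2 -0.1 -0.2  0.8 -0.2 -0.8 -0.4  0.1]
```

```bash
cat >> h.py <<'E'
def st(l):
    s=bot.get_state();print(l,round(s['t'],2),np.round(s['tcp_pos'],1),np.round(s['orientation'],3),'F',np.round(s['contact_force'],1),'M',np.round(s['wrist_torque'],2),'o',round(s['opening'],3),np.round(s['qpos'],2));return s
E
python3 - <<'E'
from h import *
C=[472.0,349.6,150.5]; y0=1.66
bot.movel(C,[np.pi,0,y0],max_speed=50); st('pre')
bot.grip(0.0,60); st('grip')
for d in (20,40,60):
    bot.movel(C,[np.pi,0,y0+np.radians(d)],max_speed=100); s=st(d)
    if abs(s['wrist_torque'][2])>1.5 or np.linalg.norm(s['contact_force'])>30: break
E
```

```text
pre 3.3 [472.2 349.8 150.9] [ 3.141 -0.     1.66 ] F [ 0.7  0.1 -1.1] M [-0.    0.02 -0.02] o 1.0 [ 0.51  0.46 -0.21  0.9   0.    1.99]
grip 3.96 [472.2 349.7 150.7] [ 3.141 -0.     1.66 ] F [0.2 0.7 0.6] M [ 0.06 -0.01  0.02] o 0.143 [ 0.51  0.46 -0.21  0.9  -0.    1.99]
20 4.46 [472.1 349.7 150.7] [ 3.141 -0.     2.007] F [1.  0.6 1.8] M [0.02 0.03 0.04] o 0.149 [ 0.51  0.46 -0.21  0.9  -0.    1.65]
40 4.96 [472.1 349.7 150.7] [3.141 0.    2.356] F [ 0.3 -0.3  3. ] M [-0.01  0.05 -0.01] o 0.146 [ 0.51  0.46 -0.21  0.9  -0.    1.3 ]
60 5.46 [472.1 349.7 150.7] [3.141 0.    2.704] F [0.6 0.2 4.3] M [-0.03  0.03  0.13] o 0.148 [ 0.51  0.46 -0.21  0.9  -0.    0.95]
```

```bash
python3 - <<'E'
from h import *
C=[472.0,349.6,150.5]; y0=1.66
for d in range(62,95,2):
    bot.movel(C,[np.pi,0,y0+np.radians(d)],max_speed=100); s=st(d)
    if abs(s['wrist_torque'][2])>0.7 or np.linalg.norm(s['contact_force'])>30: break
E
```

```text
62 5.71 [472.2 349.7 150.7] [3.141 0.    2.74 ] F [0.  0.6 4.7] M [ 0.   -0.    0.04] o 0.148 [ 0.51  0.46 -0.21  0.9  -0.    0.91]
64 5.96 [472.1 349.7 150.7] [3.141 0.    2.776] F [-0.1 -0.5  4.4] M [-0.07 -0.02  0.11] o 0.148 [ 0.51  0.46 -0.21  0.9  -0.    0.88]
66 6.21 [472.1 349.7 150.7] [3.141 0.    2.811] F [ 0.3 -0.8  5.5] M [-0.03 -0.02  0.11] o 0.149 [ 0.51  0.46 -0.21  0.9  -0.    0.84]
68 6.46 [472.1 349.7 150.6] [3.141 0.    2.846] F [-0.1 -0.7  4.9] M [-0.06  0.04  0.1 ] o 0.147 [ 0.51  0.46 -0.21  0.9  -0.    0.81]
70 6.71 [472.2 349.7 150.7] [3.141 0.    2.881] F [-0.3  0.1  4.3] M [-0.05 -0.01  0.08] o 0.15 [ 0.51  0.46 -0.21  0.9  -0.    0.77]
72 6.96 [472.1 349.6 150.6] [3.141 0.    2.916] F [ 0.4 -0.4  4.4] M [-0.08 -0.02  0.05] o 0.153 [ 0.51  0.46 -0.21  0.9  -0.    0.74]
74 7.21 [472.1 349.7 150.7] [3.141 0.    2.951] F [-0.2  1.5  4.7] M [-0.07  0.03  0.06] o 0.148 [ 0.51  0.46 -0.21  0.9  -0.    0.7 ]
76 7.46 [472.1 349.7 150.7] [3.141 0.    2.986] F [-0.1 -0.4  5.2] M [-0.05  0.03  0.09] o 0.15 [ 0.51  0.46 -0.21  0.9  -0.    0.67]
78 7.71 [472.1 349.6 150.
[... 223 characters left out ...]
 0.9  -0.    0.6 ]
82 8.21 [472.1 349.7 150.7] [3.141 0.    3.09 ] F [ 0.4 -0.5  4. ] M [-0.    0.01  0.08] o 0.15 [ 0.51  0.46 -0.21  0.9  -0.    0.56]
84 8.46 [472.1 349.4 150.7] [-3.141  0.     3.125] F [-0.  -0.6  6.5] M [-0.2   0.04  0.04] o 0.149 [ 0.51  0.46 -0.21  0.9  -0.    0.53]
86 8.71 [472.2 349.  150.7] [-3.14   0.    -3.124] F [ 0.5 -1.3  5.1] M [-0.41  0.04 -0.07] o 0.146 [ 0.51  0.46 -0.21  0.9  -0.    0.49]
88 8.96 [472.2 349.  150.7] [-3.14  0.   -3.09] F [-0.7 -2.2  5.5] M [-0.41  0.   -0.45] o 0.147 [ 0.51  0.46 -0.21  0.9  -0.    0.46]
90 9.21 [472.2 348.9 150.7] [-3.141  0.    -3.057] F [ 0.5 -2.1  5.4] M [-0.4   0.07 -1.02] o 0.15 [ 0.51  0.46 -0.21  0.9  -0.    0.43]
```

```bash
python3 - <<'E'
from h import *
y=1.66+np.radians(86)
bot.movel([472.0,349.6,150.5],[np.pi,0,y],max_speed=100); st('back')
r=bot.movel([472.0,349.6,165],max_speed=40,threshold=15); st(r)
if not r:
    r=bot.movel([472.0,349.6,245],max_speed=100,threshold=15); st(r)
cv2.imwrite("pics/h.png",imaging.capture('scene'));cv2.imwrite("pics/h2.png",imaging.capture('wrist'))
E
```

```text
back 9.46 [472.2 349.  150.6] [-3.14   0.    -3.124] F [ 0.7 -1.1  5.4] M [-0.35 -0.01 -0.22] o 0.149 [ 0.51  0.46 -0.21  0.9  -0.    0.49]
False 9.97 [471.9 349.8 165.1] [ 3.141 -0.    -3.122] F [ 0.1  0.6 -1.4] M [-0.06 -0.02 -0.05] o 0.147 [ 0.51  0.44 -0.19  0.94  0.    0.49]
False 10.92 [471.6 349.4 244.3] [-3.141e+00 -1.000e-03 -3.122e+00] F [ 0.5 -0.2 -0.9] M [-0.01  0.    0.  ] o 0.149 [ 0.51  0.39 -0.07  1.12  0.    0.49]
```

View pics/h.png

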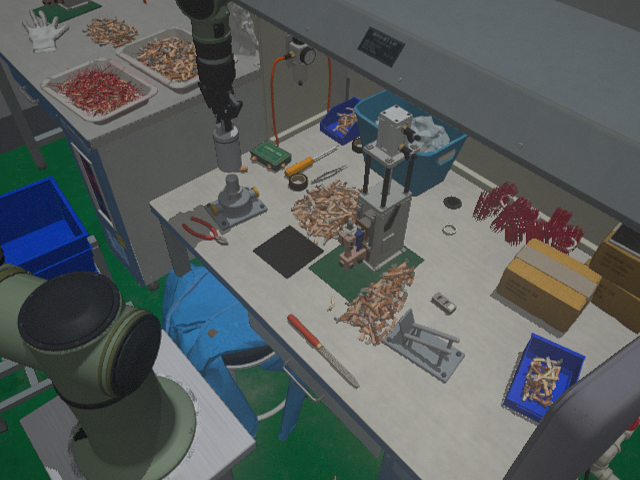

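View pics/h2.png

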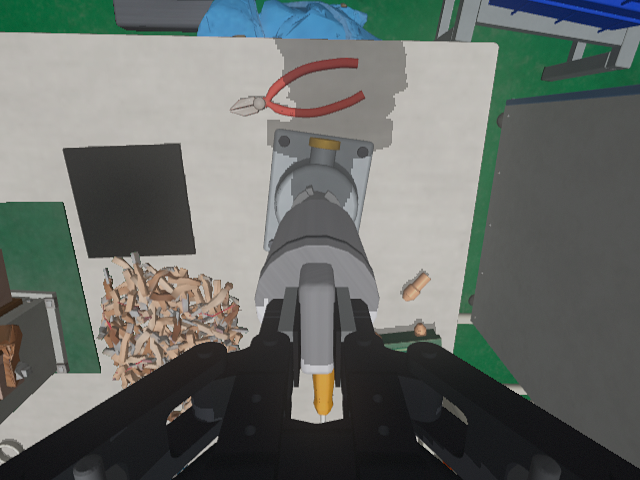

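```bash
python3 - <<'E'
from h import *
m=cam('wrist');t=cam('top');s=cam('scene')
def quad(n,im,roi):
    g=im[roi[1]:roi[3],roi[0]:roi[2]].max(2); k=(g<75).astype(np.uint8)
    k=cv2.morphologyEx(k,cv2.MORPH_OPEN,np.ones((5,5)))
    cs,_=cv2.findContours(k,cv2.RETR_EXTERNAL,cv2.CHAIN_APPROX_NONE); c=max(cs,key=cv2.contourArea)
    q=cv2.approxPolyDP(c,0.04*cv2.arcLength(c,True),True)[:,0]+np.array(roi[:2]); return q
for n,mm,f,roi in [('w',m,'pics/h2.png',(55,135,205,265)),('t',t,'pics/a_top.png',(255,225,317,295)),('s',s,'pics/h.png',(245,220,330,285)),('w0',np.load('c_w.npy',allow_pickle=True)[0],'pics/c_w.png',(270,280,380,375))]:
    q=quad(n,cv2.imread(f),roi); P=np.array([plane(mm,p,4) for p in q]); print(n,q.tolist(),P[:,:2].round(0).tolist(),P.mean(0).round(1))
E
```

```text
w [[179, 144], [64, 149], [89, 257], [194, 253]] [[419.0, 210.0], [426.0, 92.0], [543.0, 98.0], [536.0, 215.0]] [481.1 153.8   4. ]
t [[313, 235], [265, 238], [268, 286], [316, 283]] [[540.0, 98.0], [536.0, 212.0], [423.0, 207.0], [428.0, 94.0]] [481.8 152.6   4. ]
s [[286, 227], [255, 252], [290, 276], [320, 249]] [[529.0, 216.0], [422.0, 200.0], [437.0, 90.0], [543.0, 107.0]] [482.9 153.2   4. ]
w0 [[369, 287], [280, 291], [287, 367], [370, 363]] [[537.0, 216.0], [420.0, 210.0], [426.0, 92.0], [543.0, 99.0]] [481.5 154.    4. ]
```

```bash
cat > fit.py <<'E'
from h import *
from scipy.optimize import least_squares
X=[];Y=[]
for p in [(480,150,250),(480,150,100),(600,0,200),(400,-100,300),(500,300,150),(517,-235,200)]:
  for o in [(np.pi,0,np.pi/2),(np.pi,0,2.4),(np.pi,-0.4,1.2),(np.pi-.4,.2,1.6),(np.pi-.8,0.3,1.9)]:
    q=solve_ik(list(p),list(o))
    if q is not None: X.append(q);Y.append((p,o))
X=np.array(X);print(len(X))
def fk(q,P):
    h,L1,L2,d,T,e,b,yo=P
    # arm plane frame: radial u, lateral v(left), z
    j1,j2,j3,j4,j5,j6=q
    Rb=R.from_euler('z',j1)
    sh=np.array([0,yo,h]); el=sh+np.array([L1*np.sin(j2),0,L1*np.cos(j2)])
    a=j2-j3; wr=el+np.array([L2*np.cos(a),0,-L2*np.sin(a)])
    Rp=R.from_euler('y',a+j4) # x axis-> pitched fwd (down when pi/2)
    w2=wr+Rp.apply([e,d,b]); Rt=Rp*R.from_euler('z',s5*j5)
    t=w2+Rt.apply([T,0,0])
    return Rb.apply(np.array([sh,el,wr,w2,t])), Rb*Rt
best=None
for s5 in (1,-1):
    def res(P): return np.concatenate([fk(q,P)[0][4]-np.array(y[0]) for q,y in zip(X,Y)])
    r=least_squares(res,[150,400,400,70,250,0,0,0]); 
    print(s5,r.x.round(1),np.abs(r.fun).max())
    if best is None or r.cost<best[0]: best=(r.cost,s5,r.x)
np.save('fk.npy',np.r_[best[1],best[2]])
E
python3 fit.py
```

```text
29
1 [  400.3   575.7   454.4 -1065.9   302.5   187.7   -23.8  1139.6] 26.509190264502195
-1 [  360.2   566.7   422.7  2217.3  -280.8   725.1     4.8 -2142.1] 92.67882377037998
```

```bash
python3 - <<'E'
s=open('fit.py').read()
s=s.replace("h,L1,L2,d,T,e,b,yo=P","h,L1,L2,d,T,e,b,g=P;yo=0").replace("wr=el+np.array([L2*np.cos(a),0,-L2*np.sin(a)])","wr=el+np.array([L2*np.cos(a)+g*np.sin(a),0,-L2*np.sin(a)+g*np.cos(a)])")
open('fit.py','w').write(s)
E
python3 fit.py
python3 - <<'E'
from h import *
for p,o in [((480,150,250),(np.pi,0,np.pi/2)),((480,150,250),(np.pi-.4,0,np.pi/2)),((480,150,250),(np.pi,-.4,np.pi/2)),((480,150,150),(np.pi,0,np.pi/2))]:
    print(p,o,np.round(solve_ik(list(p),list(o)),3))
E
```

```text
29
1 [303.2 514.  398.2  73.6 303.6 118.3   0.   69.7] 9.36211108637508e-11
-1 [ 297.   526.6  386.2   75.3 -280.1  679.9   20.3   45.3] 87.30413012589369
(480, 150, 250) (3.141592653589793, 0, 1.5707963267948966) [ 0.156  0.227 -0.28   1.064  0.     1.727]
(480, 150, 250) (2.741592653589793, 0, 1.5707963267948966) [ 0.204 -0.046 -0.675  0.55  -0.079  1.759]
(480, 150, 250) (3.141592653589793, -0.4, 1.5707963267948966) [-0.088  0.211 -0.364  1.033  0.398  1.476]
(480, 150, 150) (3.141592653589793, 0, 1.5707963267948966) [ 0.156  0.313 -0.436  0.821  0.     1.727]
```

```bash
cat >> h.py <<'E'
def ori(a,az,phi):
    """tube axis a (unit), tool z = rotate -a by phi toward reference dir; az: unit vec perpendicular to a (lateral approach dir)"""
    a=np.array(a,float);l=np.array(az,float); l-=a*(l@a); l/=np.linalg.norm(l)
    z=np.sin(phi)*l-np.cos(phi)*a; x=np.cos(phi)*l+np.sin(phi)*a; y=np.cross(z,x)
    return R.from_matrix(np.stack([x,y,z],1)).as_euler('xyz'), z
def pick(c,psi,phi): # upright
    e,z=ori([0,0,1],[np.cos(psi),np.sin(psi),0],phi); return np.array(c)+19*z, e, z
def seat(c,th,phi):
    a=np.array([np.cos(th)*np.cos(.349),np.sin(th)*np.cos(.349),np.sin(.349)])
    e,z=ori(a,[0,0,-1],phi); return np.array(c)+19*z,e,z,a
_P=np.load('fk.npy')[1:]
def links(q):
    h,L1,L2,d,T,e,b,g=_P; j1,j2,j3,j4,j5,j6=q; Rb=R.from_euler('z',j1)
    el=np.array([L1*np.sin(j2),0,h+L1*np.cos(j2)]);a=j2-j3
    wr=el+np.array([L2*np.cos(a)+g*np.sin(a),0,-L2*np.sin(a)+g*np.cos(a)]); Rp=R.from_euler('y',a+j4)
    w1=wr+Rp.apply([0,d,0]); w2=wr+Rp.apply([e,d,b]); t=w2+(Rp*R.from_euler('z',j5)).apply([T,0,0])
    return Rb.apply(np.array([el,wr,w1,w2,t]))
E
python3 - <<'E'
from h import *
print(fk:=links(bot.get_state()['qpos']).round(0)[-1])
c=[481.5,153.5,54]
for phi in (50,55,60,65,70):
  for psi in (0.2,0,-.3,-.6,-.9,-1.2,-1.4):
    p,e,z=pick(c,psi,np.radians(phi)); q=solve_ik(list(p),list(e))
    if q is not None: print(phi,psi,np.round(q,2),links(q)[1:4].round(0).tolist())
  p,e,z,a=seat([517,-235,78],-1.405,np.radians(phi)); q=solve_ik(list(p),list(e)); print('SEAT',phi,None if q is None else (np.round(q,2),links(q)[1:4].round(0).tolist()))
E
```

```text
[472. 349. 244.]
50 -0.3 [ 0.46  0.59 -1.21 -0.94 -0.56 -2.59] [[237.0, 118.0, 327.0], [204.0, 184.0, 327.0], [273.0, 218.0, 237.0]]
50 -0.6 [ 0.56  0.56 -0.99 -0.42 -0.78 -2.16] [[298.0, 187.0, 344.0], [259.0, 250.0, 344.0], [302.0, 277.0, 237.0]]
50 -0.9 [ 0.6   0.61 -0.72  0.16 -0.87 -1.69] [[379.0, 258.0, 355.0], [337.0, 318.0, 355.0], [346.0, 324.0, 237.0]]
50 -1.2 [ 0.59  0.72 -0.44  0.66 -0.85 -1.24] [[468.0, 312.0, 352.0], [427.0, 373.0, 352.0], [403.0, 357.0, 237.0]]
50 -1.4 [ 0.56  0.8  -0.27  0.93 -0.79 -1.  ] [[525.0, 332.0, 345.0], [486.0, 395.0, 345.0], [444.0, 368.0, 237.0]]
SEAT 50 (array([-0.67,  0.69, -0.11,  1.03,  0.23, -2.44]), [[511.0, -408.0, 460.0], [557.0, -350.0, 460.0], [533.0, -331.0, 345.0]])
55 -0.3 [ 0.49  0.7  -1.25 -1.16 -0.62 -2.61] [[220.0, 118.0, 301.0], [185.0, 183.0, 301.0], [259.0, 222.0, 217.0]]
55 -0.6 [ 0.6   0.61 -1.01 -0.53 -0.87 -2.17] [[285.0, 193.0, 322.0], [244.0, 254.0, 322.0], [289.0, 285.0, 217.0]]
55 -0.9 [ 0.63  0.66 -0.71  0.15 -0.96 -1.64] [[374.0, 273.0, 335.0], [331.0, 332.0, 335.0], [337.0, 336.0, 217.0]]
55 -1.2 [ 0.62  0.78 
[... 1786 characters left out ...]
7  1.12 -1.29 -1.9  -0.8  -2.76] [[179.0, 115.0, 210.0], [139.0, 177.0, 210.0], [226.0, 233.0, 151.0]]
70 -0.6 [ 0.68  0.85 -1.06 -1.01 -1.12 -2.29] [[250.0, 201.0, 244.0], [204.0, 258.0, 244.0], [261.0, 305.0, 151.0]]
70 -0.9 [ 0.7   0.81 -0.65  0.19 -1.22 -1.48] [[370.0, 313.0, 269.0], [323.0, 370.0, 269.0], [315.0, 363.0, 151.0]]
70 -1.2 [ 0.68  0.97 -0.25  1.04 -1.11 -0.83] [[489.0, 392.0, 243.0], [443.0, 450.0, 243.0], [385.0, 403.0, 151.0]]
70 -1.4 [ 0.64  1.07 -0.04  1.36 -0.99 -0.59] [[554.0, 413.0, 225.0], [510.0, 472.0, 225.0], [436.0, 417.0, 151.0]]
SEAT 70 (array([-0.56,  0.53, -0.36,  0.68,  0.  , -2.29]), [[478.0, -298.0, 481.0], [517.0, -235.0, 481.0], [517.0, -235.0, 363.0]])
```

```bash
python3 - <<'E'
from h import *
rp=[np.pi,0,-2.47]; x,y=481.5,154.5
bot.movel([x,y,245],rp,max_speed=150); st('over')
bot.movel([x,y,125],max_speed=110); s=st('low')
r=bot.movel([x,y,101.5],max_speed=25,threshold=6); s=st(r)
cv2.imwrite("pics/i.png",imaging.capture('scene'))
E
```

```text
over 12.47 [481.5 154.8 245. ] [ 3.141  0.    -2.47 ] F [-0.7  1.1 -2.3] M [ 0.03 -0.03 -0.02] o 0.151 [ 0.16  0.24 -0.28  1.05  0.   -0.51]
low 13.71 [482.1 154.6 125.6] [-3.141e+00  1.000e-03 -2.470e+00] F [ 0.   0.6 -1.4] M [ 0.05 -0.01 -0.04] o 0.146 [ 0.16  0.35 -0.46  0.76  0.   -0.51]
True 14.47 [481.2 154.4 104.6] [ 3.141e+00 -1.000e-03 -2.470e+00] F [-0.8 -0.9  4.7] M [-0.02  0.03  0.04] o 0.149 [ 0.16  0.37 -0.48  0.71 -0.   -0.51]
```

```bash
python3 - <<'E'
import cv2
im=cv2.imread('pics/i.png');cv2.imwrite('pics/i2.png',cv2.resize(im[100:320,180:460],None,fx=2.7,fy=2.7))
E
```

```text
(no output)
```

View pics/i2.png

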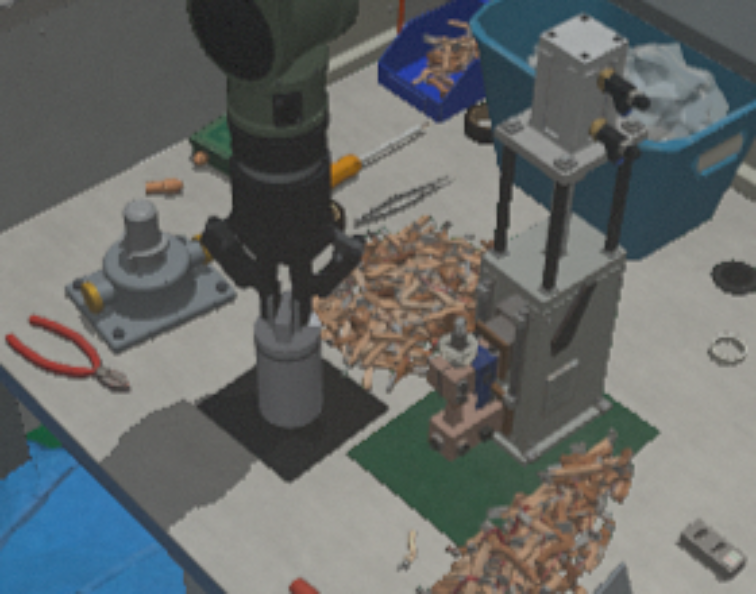

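```bash
python3 - <<'E'
from h import *
bot.grip(0.45); st('open'); bot.dwell(0.3)
bot.movel([481.3,154.4,240],max_speed=150); st('up')
cv2.imwrite("pics/j.png",imaging.capture('scene')); m=cam('wrist');np.save('j_w.npy',np.array([m],dtype=object),allow_pickle=True); cv2.imwrite("pics/j2.png",imaging.capture('wrist'))
c=np.array([481.3,154.4,54]); p,e,z=pick(c,-.9,np.radians(60))
q0=bot.get_state()['qpos']
for back,up in ((150,80),(110,0),(90,0)):
    pp=p-back*z+[0,0,up]; q=solve_ik(list(pp),list(e)); print(back,up,pp.round(0),None if q is None else np.round(q,2))
    if q is not None:
        for k in np.linspace(0,1,6): print('   ',links(q0+(q-q0)*k)[[1,3,4]].round(0).tolist())
E
```

```text
open 14.89 [480.3 154.3 103.8] [ 3.14e+00 -2.00e-03 -2.47e+00] F [-0.1 -0.4 -0. ] M [-0.02 -0.02  0.02] o 0.451 [ 0.16  0.37 -0.49  0.71  0.   -0.51]
up 16.25 [480.7 154.3 239.2] [ 3.14e+00 -3.00e-03 -2.47e+00] F [ 0.3 -0.2 -0.3] M [ 0.01 -0.01 -0.04] o 0.446 [ 0.16  0.24 -0.29  1.04  0.   -0.51]
150 80 [411. 243. 200.] [ 0.92  0.54 -0.41  1.03 -0.99 -1.09]
    [[495.0, 82.0, 661.0], [482.0, 155.0, 543.0], [481.0, 154.0, 239.0]]
    [[492.0, 161.0, 621.0], [460.0, 228.0, 503.0], [455.0, 163.0, 207.0]]
    [[475.0, 240.0, 581.0], [424.0, 297.0, 465.0], [436.0, 171.0, 189.0]]
    [[442.0, 315.0, 541.0], [375.0, 358.0, 426.0], [424.0, 184.0, 183.0]]
    [[394.0, 384.0, 500.0], [316.0, 410.0, 388.0], [418.0, 207.0, 187.0]]
    [[334.0, 442.0, 460.0], [247.0, 449.0, 351.0], [411.0, 243.0, 200.0]]
110 0 [432. 216. 100.] [ 0.86  0.67 -0.52  0.69 -1.02 -1.21]
    [[495.0, 82.0, 661.0], [482.0, 155.0, 543.0], [481.0, 154.0, 239.0]]
    [[498.0, 155.0, 600.0], [468.0, 223.0, 482.0], [468.0, 159.0, 185.0]]
    [[483.0, 228.0, 539.0], [438.0, 288.0, 422.0], [458.0, 164.0, 145.0]]
    [[452.0, 296.0, 479.0], [393.0, 345.0, 363.0], [450.0, 174.0, 119.0]]
    [[406.0, 354.0, 420.0], [336.0, 391.0, 306.0], [442.0, 191.0, 104.0]]
    [[348.0, 401.0, 364.0], [269.0, 422.0, 251.0], [432.0, 216.0, 100.0]]
90 0 [443. 203.  90.] [ 0.82  0.67 -0.56  0.6  -1.03 -1.28]
    [[495.0, 82.0, 661.0], [482.0, 155.0, 543.0], [481.0, 154.0, 239.0]]
    [[498.0, 152.0, 598.0], [470.0, 220.0, 479.0], [473.0, 156.0, 183.0]]
    [[483.0, 220.0, 534.0], [442.0, 282.0, 417.0], [466.0, 159.0, 140.0]]
    [[453.0, 283.0, 472.0], [399.0, 336.0, 356.0], [460.0, 167.0, 111.0]]
    [[409.0, 337.0, 413.0], [344.0, 379.0, 297.0], [453.0, 181.0, 94.0]]
    [[354.0, 380.0, 356.0], [280.0, 409.0, 241.0], [443.0, 203.0, 90.0]]
```

View pics/j2.png

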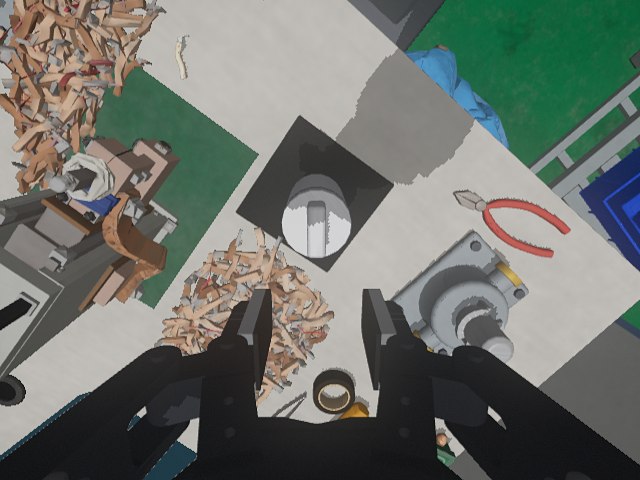

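```bash
python3 - <<'E'
from h import *
PH=np.radians(62); c=np.array([481.3,154.4,54.]); p,e,z=pick(c,-.9,PH); p=p+6*z
bot.move_ptp(list(p-150*z+[0,0,80]),list(e)); st('wp'); bot.grip(1.0)
bot.movel(list(p-95*z),max_speed=150); s=st('pre')
m=cam('wrist'); cv2.imwrite("pics/k.png",imaging.capture('wrist'))
print(proj(m,[481.3,154.4,100]),proj(m,[481.3,154.4,4]),proj(m,[481.3,154.4,124]))
E
```

```text
wp 17.32 [413.  240.7 192.6] [-3.139 -1.081 -0.904] F [ 0.5  0.1 -0.3] M [0.6  0.55 0.04] o 0.45 [ 0.93  0.58 -0.4   1.03 -1.02 -1.06]
pre 18.77 [443.  203.1  87.3] [-3.141 -1.082 -0.9  ] F [0.4 0.1 0.6] M [ 0.63  0.5  -0.01] o 1.004 [ 0.83  0.7  -0.54  0.62 -1.06 -1.24]
[317.41438557 192.81510739] [317.11981672 298.10231714] [317.52336141 153.86407411]
```

View pics/k.png

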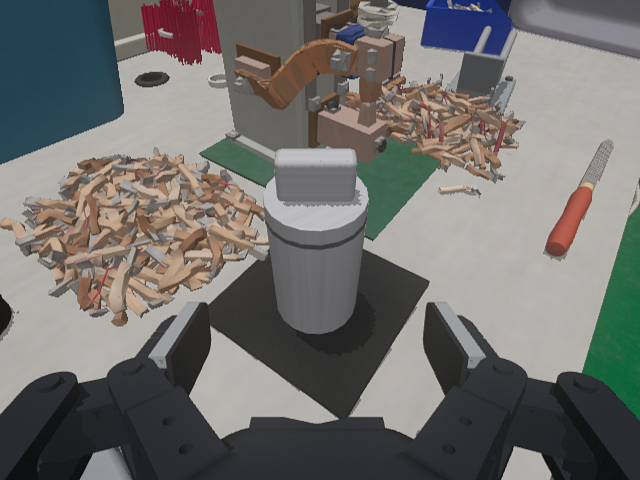

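```bash
python3 - <<'E'
from h import *
PH=np.radians(62); c=np.array([481.3,154.4,54.]); p,e,z=pick(c,-.9,PH); p=p+6*z
r=bot.movel(list(p),max_speed=90,threshold=10); st(r)
bot.grip(0.0,60); s=st('grip')
T=R.from_euler('xyz',s['orientation']).as_matrix(); print('c in tool',(T.T@(np.array([481.3,154.4,52])-s['tcp_pos'])).round(1),'axis in tool',(T.T@[0,0,1]).round(3))
cv2.imwrite("pics/l.png",imaging.capture('wrist'))
E
```

```text
False 20.02 [495.1 137.4  42.5] [-3.141 -1.082 -0.9  ] F [0.2 0.5 0.2] M [0.66 0.51 0.09] o 0.995 [ 0.66  0.73 -0.7   0.12 -1.08 -1.6 ]
grip 20.42 [495.2 137.5  42.6] [-3.14  -1.082 -0.901] F [-0.   1.5  2.2] M [0.54 0.43 0.04] o 0.627 [ 0.66  0.73 -0.7   0.12 -1.08 -1.6 ]
c in tool [ -1.9   0.4 -23.7] axis in tool [ 0.883 -0.001 -0.469]
```

View pics/l.png

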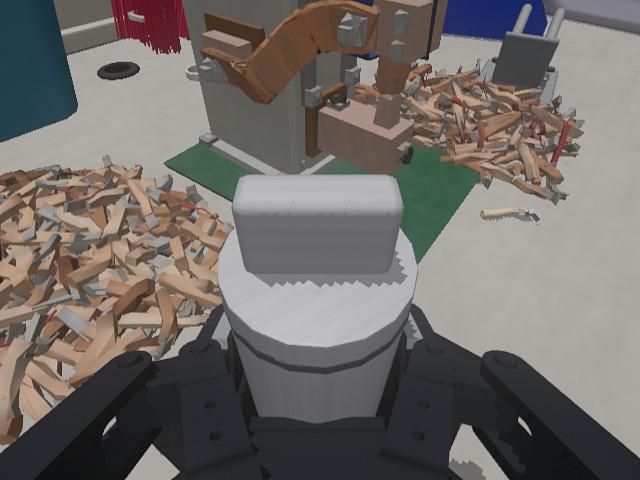

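```bash
python3 - <<'E'
from h import *
t=cam('top'); c=lambda u,v:(410+u/7,205+v/7)
H=np.array([plane(t,c(*p),8) for p in [(113,205),(495,130),(537,308),(150,382)]]); print(H.round(1).tolist(),H.mean(0).round(1))
d=(H[1]-H[0])+(H[2]-H[3]); print('th holes',np.arctan2(d[1],d[0]))
K=np.array([plane(t,c(*p),8) for p in [(85,185),(520,97),(567,332),(130,410)]]);print('corners',K.mean(0)); d=K[1]-K[0]+K[2]-K[3];print(np.arctan2(d[1],d[0]), np.linalg.norm(K[1]-K[0]),np.linalg.norm(K[2]-K[1]))
E1=plane(t,c(553,160),67.6);E2=plane(t,c(576,262),67.6); print('rail high ends',E1,E2,np.linalg.norm(E1-E2)); m=(E1+E2)/2
L1=plane(t,c(222,220),34);L2=plane(t,c(245,325),34);print(L1,L2,np.linalg.norm(L1-L2)); n=(L1+L2)/2; print('th rails',np.arctan2(*(m-n)[1::-1]),np.linalg.norm((m-n)[:2]))
h=(m-n)[:2];h/=np.linalg.norm(h); print('origin from high end',m[:2]-55.9*h)
im=cv2.imread('pics/h.png');cv2.imwrite('pics/n.png',cv2.resize(im[295:390,375:475],None,fx=6,fy=6,interpolation=cv2.INTER_CUBIC))
E
```

```text
[[535.2, -165.4, 8.0], [556.9, -291.8, 8.0], [497.6, -302.7, 8.0], [476.1, -175.3, 8.0]] [ 516.5 -233.8    8. ]
th holes -1.4021158799592615
corners [ 516.55748933 -234.35936215    8.        ]
-1.4053574426557727 146.30901530282964 79.06544382861
rail high ends [ 541.5624105  -288.98170523   67.6       ] [ 509.58126482 -294.50877781   67.6       ] 32.45523394354121
[ 527.57045442 -194.56144171   34.        ] [ 493.45319663 -200.51636353   34.        ] 34.6330531823837
th rails -1.4122756396018075 95.40250653764983
origin from high end [ 516.74759698 -236.54612217]
```

View pics/n.png

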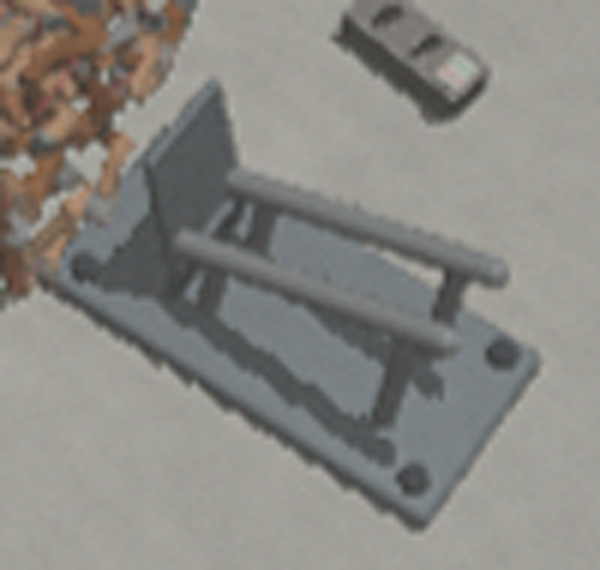

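```bash
python3 - <<'E'
from h import *
s=cam('scene'); c=lambda u,v:(375+u/6,295+v/6)
P=[plane(s,c(*p),8) for p in [(85,265),(413,480),(503,352)]];print('scene holes',np.round(P,1).tolist(),'ctr',((P[0]+P[2])/2).round(1),(P[1]-P[0]))
C=[plane(s,c(*p),8) for p in [(45,285),(420,528),(540,358)]];print('ctr',((C[0]+C[2])/2).round(1),np.round(C,1).tolist())
PH=np.radians(62)
st_=bot.get_state(); q0=np.array(st_['qpos']); p0=st_['tcp_pos'];e0=st_['orientation']
cs=np.array([516.6,-234.8,78]); p,e,z,a=seat(cs,-1.405,PH)
def show(qa,qb,n=6):
    for k in np.linspace(0,1,n):
        L=links(qa+(qb-qa)*k); d=(L[4]-L[3])/np.linalg.norm(L[4]-L[3]); print('   wr',L[1].round(0),'w2',L[3].round(0),'tcp',L[4].round(0))
qa=solve_ik([p0[0]-60,p0[1]+10,p0[2]+150],list(e0)); print(np.round(qa,2))
for w in [(360,-60,260),(380,-150,260),(430,-200,230)]:
    qb=solve_ik(list(w),list(e)); print(w,None if qb is None else np.round(qb,2))
    if qb is not None: show(qa,qb)
E
```

```text
scene holes [[481.9, -173.9, 8.0], [502.4, -300.5, 8.0], [562.5, -290.2, 8.0]] ctr [ 522.2 -232.1    8. ] [  20.5144723  -126.60265992    0.        ]
ctr [ 517.9 -235.1    8. ] [[465.8, -170.4, 8.0], [490.6, -313.0, 8.0], [570.0, -299.9, 8.0]]
[ 0.76  0.43 -0.66  0.65 -1.08 -1.38]
(360, -60, 260) [-0.46  0.01 -0.52  1.13  0.11 -2.21]
   wr [333. 318. 452.] w2 [268. 357. 335.] tcp [435. 147. 193.]
   wr [396. 224. 498.] w2 [344. 280. 381.] tcp [429.  68. 180.]
   wr [428. 119. 544.] w2 [393. 186. 427.] tcp [407.  11. 178.]
   wr [429.  11. 590.] w2 [413.  84. 472.] tcp [383. -24. 190.]
   wr [399. -89. 635.] w2 [403. -15. 517.] tcp [366. -45. 217.]
   wr [ 343. -172.  679.] w2 [ 367. -102.  561.] tcp [360. -60. 260.]
(380, -150, 260) [-0.63  0.11 -0.41  1.16  0.1  -2.37]
   wr [333. 318. 452.] w2 [268. 357. 335.] tcp [435. 147. 193.]
   wr [412. 216. 494.] w2 [362. 273. 377.] tcp [439.  58. 177.]
   wr [456.  94. 539.] w2 [425. 163. 422.] tcp [425. -13. 175.]
   wr [460. -34. 585.] w2 [450.  40. 467.] tcp [406. -67. 187.]
   wr [ 424. -156.  631.] w2 [437. -82. 514.] tcp [ 390. -109.  215.]
   wr [ 353. -258.  678.] w2 [ 387. -192.  561.] tcp [ 380. -150.  260.]
(430, -200, 230) [-0.65  0.26 -0.3   1.11  0.1  -2.39]
   wr [333. 318. 452.] w2 [268. 357. 335.] tcp [435. 147. 193.]
   wr [423. 219. 486.] w2 [373. 276. 369.] tcp [450.  61. 169.]
   wr [480.  95. 524.] w2 [450. 164. 407.] tcp [449. -13. 160.]
   wr [497. -44. 563.] w2 [489.  31. 446.] tcp [443. -76. 166.]
   wr [ 470. -183.  605.] w2 [ 484. -109.  488.] tcp [ 437. -136.  189.]
   wr [ 402. -307.  648.] w2 [ 437. -242.  531.] tcp [ 430. -200.  230.]
```

```bash
python3 - <<'E'
from h import *
PH=np.radians(62)
st_=bot.get_state(); q0=np.array(st_['qpos']); p0=st_['tcp_pos'];e0=st_['orientation']
cs=np.array([516.6,-234.8,78]); p,e,z,a=seat(cs,-1.405,PH)
def show(qa,qb,n=6):
    for k in np.linspace(0,1,n):
        L=links(qa+(qb-qa)*k); print('   wr',L[1].round(0),'w2',L[3].round(0),'tcp',L[4].round(0))
for w0 in [(400,190,230),(380,200,240),(360,220,260)]:
  qa=solve_ik(list(w0),list(e0)); print(w0,None if qa is None else np.round(qa,2))
  if qa is None: continue
  for w in [(340,-100,280),(360,-160,280)]:
    qb=solve_ik(list(w),list(e)); print(w0,w,None if qb is None else np.round(qb,2))
    if qb is not None: show(qa,qb)
E
```

```text
(400, 190, 230) [ 0.88  0.43 -0.53  0.98 -1.04 -1.14]
(400, 190, 230) (340, -100, 280) [-0.59 -0.01 -0.49  1.2   0.1  -2.33]
   wr [318. 387. 482.] w2 [233. 400. 372.] tcp [400. 190. 230.]
   wr [403. 269. 529.] w2 [331. 310. 417.] tcp [399.  90. 219.]
   wr [444. 135. 575.] w2 [393. 197. 460.] tcp [379.  17. 216.]
   wr [440.   1. 618.] w2 [415.  74. 503.] tcp [357. -31. 224.]
   wr [ 394. -118.  660.] w2 [398. -43. 543.] tcp [343. -66. 245.]
   wr [ 316. -209.  698.] w2 [ 347. -142.  581.] tcp [ 340. -100.  280.]
(400, 190, 230) (360, -160, 280) [-0.68  0.07 -0.39  1.21  0.09 -2.42]
   wr [318. 387. 482.] w2 [233. 400. 372.] tcp [400. 190. 230.]
   wr [415. 267. 526.] w2 [344. 308. 414.] tcp [408.  87. 217.]
   wr [466. 123. 570.] w2 [417. 186. 456.] tcp [396.   6. 213.]
   wr [466. -25. 614.] w2 [445.  50. 498.] tcp [379. -54. 221.]
   wr [ 418. -161.  657.] w2 [427. -85. 540.] tcp [ 368. -106.  243.]
   wr [ 330. -267.  698.] w2 [ 367. -202.  581.] tcp [ 360. -160.  280.]
(380, 200, 240) [ 0.93  0.43 -0.51  1.08 -1.02 -1.05]
(380, 200, 240) (340, -100, 280) [-0.59 -0.01 -0.49  1.
[... 1169 characters left out ...]
3. 479.] tcp [353.  41. 238.]
   wr [447.  20. 629.] w2 [412.  92. 515.] tcp [340. -11. 239.]
   wr [ 400. -111.  666.] w2 [398. -34. 549.] tcp [336. -53. 253.]
   wr [ 316. -209.  698.] w2 [ 347. -142.  581.] tcp [ 340. -100.  280.]
(360, 220, 260) (360, -160, 280) [-0.68  0.07 -0.39  1.21  0.09 -2.42]
   wr [288. 440. 504.] w2 [193. 430. 402.] tcp [360. 220. 260.]
   wr [405. 313. 545.] w2 [320. 340. 439.] tcp [375. 114. 244.]
   wr [469. 157. 586.] w2 [406. 214. 475.] tcp [371.  32. 235.]
   wr [474.  -5. 625.] w2 [443.  69. 511.] tcp [364. -32. 236.]
   wr [ 424. -153.  662.] w2 [428. -76. 546.] tcp [362. -92. 250.]
   wr [ 330. -267.  698.] w2 [ 367. -202.  581.] tcp [ 360. -160.  280.]
```

```bash
python3 - <<'E'
from h import *
PH=np.radians(62)
s=bot.get_state(); p0=np.array(s['tcp_pos']);e0=s['orientation']
bot.movel(list(p0+[0,0,25]),max_speed=60); st('lift')
bot.movel([400,190,230],max_speed=180); st('W0')
p,e,z,a=seat([516.6,-234.8,78],-1.405,PH)
bot.move_ptp([340,-100,280],list(e)); s=st('W1')
m=cam('wrist');np.save('o_w.npy',np.array([m],dtype=object),allow_pickle=True)
cv2.imwrite("pics/o.png",imaging.capture('wrist'));cv2.imwrite("pics/o2.png",imaging.capture('scene'))
E
```

```text
lift 21.04 [495.3 137.6  67.9] [-3.14  -1.082 -0.902] F [ 0.5  0.5 -1.9] M [0.89 0.65 0.01] o 0.629 [ 0.66  0.67 -0.69  0.18 -1.08 -1.6 ]
W0 22.27 [399.9 189.7 229.4] [ 3.14  -1.082 -0.899] F [ 0.   0.6 -2. ] M [0.87 0.79 0.04] o 0.631 [ 0.88  0.43 -0.53  0.98 -1.04 -1.14]
W1 23.85 [339.7 -99.6 279.5] [ 3.14   0.14  -1.404] F [-0.5 -0.8 -2.2] M [-0.14 -0.01  0.  ] o 0.627 [-0.58 -0.01 -0.49  1.19  0.1  -2.33]
```

View pics/o.png

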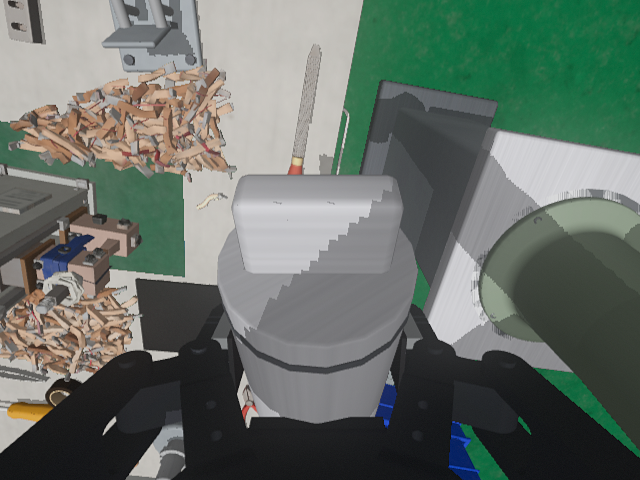

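View pics/o2.png

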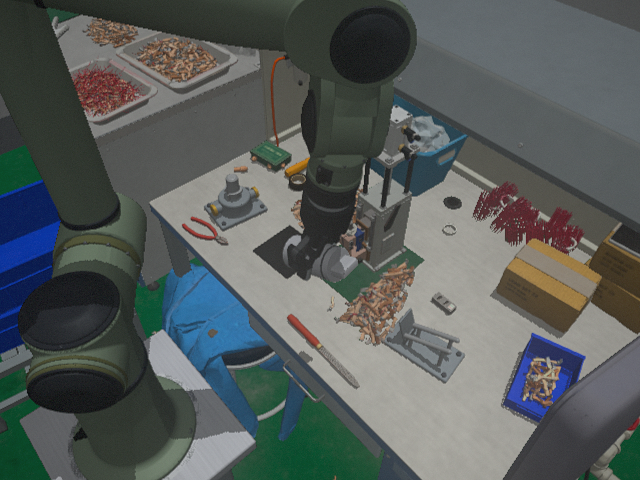

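```bash
python3 - <<'E'
from h import *
bot.movel([345,-205,265],max_speed=200); s=st('W2')
m=cam('wrist');np.save('p_w.npy',np.array([m],dtype=object),allow_pickle=True)
im=imaging.capture('wrist');cv2.imwrite("pics/p.png",im)
u=proj(m,[516.6,-234.8,8]);print(u)
x,y=int(u[0])-75,max(0,int(u[1])-85);x=max(0,x);print(x,y)
cv2.imwrite('pics/p2.png',cv2.resize(im[y:y+150,x:x+150],None,fx=4,fy=4,interpolation=cv2.INTER_CUBIC))
E
```

```text
W2 24.63 [ 344.7 -203.9  264.8] [ 3.141  0.141 -1.405] F [ 0.5  0.2 -1.1] M [-0.13 -0.01 -0.01] o 0.629 [-0.78  0.11 -0.4   1.18  0.08 -2.52]
[150.37075182 100.400904  ]
75 15
```

View pics/p2.png

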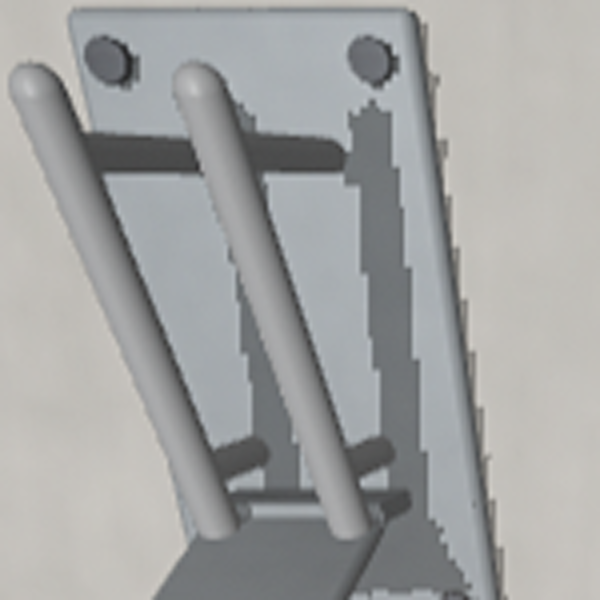

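```bash
python3 - <<'E'
from h import *
m=np.load('p_w.npy',allow_pickle=True)[0]; f=lambda p,z: plane(m,(75+p[0]/4,15+p[1]/4),z)
A=f((107,62),8);B=f((372,60),8);D=f((457,600),8);print(A,B,D,np.linalg.norm(A-B),np.linalg.norm(B-D))
print('ctr diag',(A+D)/2); h=(B-D)[:2];print('th',np.arctan2(h[1],h[0]), np.arctan2(*( (B-A)[1::-1]))+ -np.pi/2)
C1=f((70,8),8);C2=f((416,8),8);print('corn',C1,C2,np.linalg.norm(C1-C2))
th=-1.405;u=np.array([np.cos(th),np.sin(th)])
print('ctr from high edge',((C1+C2)/2)[:2]-75*u,'from high holes',((A+B)/2)[:2]-64*u)
E1=f((32,82),67.6);E2=f((195,82),67.6);print(E1,E2,np.linalg.norm(E1-E2),((E1+E2)/2)[:2]-55.9*u)
L1=f((216,520),34+3);L2=f((348,518),34+3);print(L1,L2,np.linalg.norm(L1-L2)); g=((E1+E2)-(L1+L2))[:2]/2;print('th',np.arctan2(g[1],g[0]),np.linalg.norm(g))
E
```

```text
[ 559.21910289 -289.29342018    8.        ] [ 498.94362304 -299.8030127     8.        ] [ 477.30314727 -175.31795043    8.        ] 61.18484294896303 126.35205150676796
ctr diag [ 518.26112508 -232.3056853     8.        ]
th -1.3986764703862802 -4.539765010156801
corn [ 566.63028581 -298.95131064    8.        ] [ 489.00551566 -311.9621993     8.        ] 78.7076118602481
ctr from high edge [ 515.44006647 -231.48521166] from high holes [ 518.51894439 -231.42583282]
[ 543.44922399 -284.5295199    67.6       ] [ 511.91077913 -289.81395554   67.6       ] 31.978098199281252 [ 518.45438909 -232.03828077]
[ 526.3668361  -194.64856587   37.        ] [ 494.89239932 -200.39573081   37.        ] 31.994844510987072
th -1.3828517769940905 91.2565858708656
```

```bash
cat > seat.py <<'E'
from h import *
PH=np.radians(62); TH=-1.402; SC=np.array([517.8,-232.3,78.]); CT=np.array([-1.9,0.2,-23.7])
_,E_,Z_,A_=seat(SC,TH,PH)
def tcp(off_a=0,up=0): return list(SC+off_a*A_+[0,0,up]-R.from_euler('xyz',E_).apply(CT))
E
python3 - <<'E'
from seat import *
bot.movel(tcp(3,90),list(E_),max_speed=170); s=st('above')
print('target',np.round(tcp(3,90),1))
bot.movel(tcp(3,25),max_speed=90); s=st('near')
cv2.imwrite("pics/q.png",imaging.capture('wrist'));im=imaging.capture('scene')
cv2.imwrite("pics/q2.png",cv2.resize(im[240:400,350:500],None,fx=4.0,fy=3.75))
E
```

```text
above 26.08 [ 517.9 -233.6  145.8] [-3.141  0.139 -1.402] F [-0.9  0.6 -0.5] M [-0.11 -0.03 -0.04] o 0.629 [-0.61  0.49 -0.17  1.    0.1  -2.35]
target [ 518.2 -233.6  145.3]
near 26.96 [ 518.6 -233.9   80.8] [-3.141  0.139 -1.402] F [ 1.1  0.5 -1.8] M [-0.2  -0.06  0.02] o 0.628 [-0.61  0.56 -0.24  0.86  0.1  -2.35]
```

View pics/q2.png

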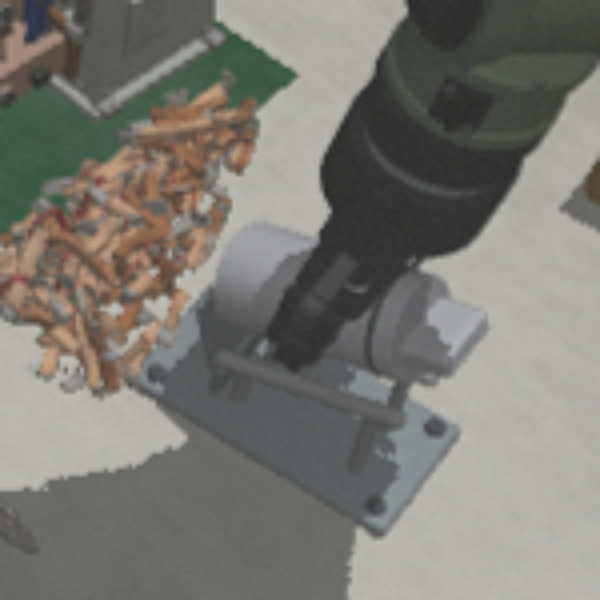

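View pics/q.png

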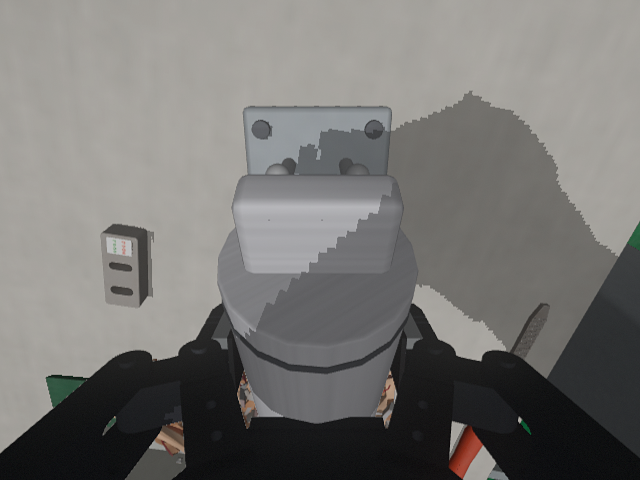

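```bash
python3 - <<'E'
from seat import *
m=cam('wrist'); u=np.array([np.cos(TH),np.sin(TH)])
A=plane(m,(244,107),8);B=plane(m,(392,107),8);print(A,B,np.linalg.norm(A-B),((A+B)/2)[:2]-75*u, np.arctan2(*(A-B)[1::-1]))
A=plane(m,(261.5,129.5),8);B=plane(m,(374,129),8);print(np.linalg.norm(A-B),((A+B)/2)[:2]-64*u)
E
```

```text
[ 568.28396366 -299.20355314    8.        ] [ 491.18097723 -312.31590271    8.        ] 78.21000081705773 [ 517.13277759 -231.82565094] 0.16845119005948447
60.94731354156532 [ 517.18651549 -231.37400171]
```

```bash
sed -i 's/517.8,-232.3/517.3,-231.9/' seat.py; python3 - <<'E'
from seat import *
bot.movel(tcp(2,8),max_speed=60); s=st('8'); print(np.round(tcp(2,8),1))
r=bot.movel(tcp(2,-4),max_speed=20,threshold=6); s=st(r)
T=R.from_euler('xyz',s['orientation']).as_matrix(); c=np.array(s['tcp_pos'])+T@CT; print('c rel seat',(c-SC).round(1),'along a',((c-SC)@A_).round(2))
im=imaging.capture('scene')
cv2.imwrite("pics/r2.png",cv2.resize(im[240:400,350:500],None,fx=4.0,fy=3.75))
E
```

```text
8 27.5 [ 517.1 -232.    62.4] [ 3.141  0.141 -1.402] F [ 0.8  0.5 -1.4] M [-0.14 -0.04  0.01] o 0.631 [-0.61  0.58 -0.26  0.82  0.1  -2.35]
[ 517.6 -232.3   63. ]
True 27.97 [ 517.8 -232.5   54.6] [-3.141  0.139 -1.402] F [-0.5 -0.2  5.1] M [-0.04  0.12  0.02] o 0.633 [-0.61  0.59 -0.27  0.81  0.1  -2.35]
c rel seat [ 0.5 -2.   0.4] along a 2.05
```

View pics/r2.png

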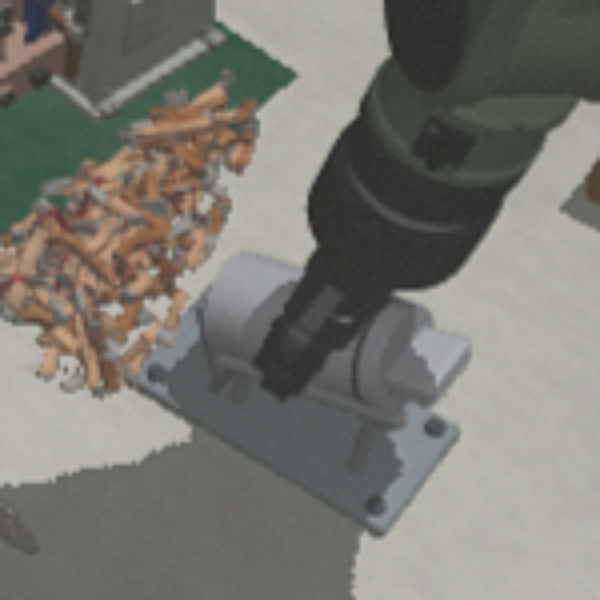

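```bash
python3 - <<'E'
from seat import *
p=np.array(bot.get_state()['tcp_pos'])
r=bot.movel(list(p-3*A_),max_speed=15,threshold=7); s=st(r)
T=R.from_euler('xyz',s['orientation']).as_matrix(); c=np.array(s['tcp_pos'])+T@CT; print('along a',((c-SC)@A_).round(2),(c-SC).round(1))
bot.grip(0.75); st('part'); bot.grip(1.0); s=st('open')
T=R.from_euler('xyz',s['orientation']).as_matrix()
bot.movel(list(np.array(s['tcp_pos'])-90*T[:,2]),max_speed=100); st('away')
im=imaging.capture('scene')
cv2.imwrite("pics/s2.png",cv2.resize(im[240:400,350:500],None,fx=4.0,fy=3.75)); cv2.imwrite("pics/s.png",imaging.capture('wrist'))
E
```

```text
False 28.32 [ 517.6 -229.7   53.6] [ 3.141  0.14  -1.402] F [ 1.3 -0.7  1.4] M [-0.21 -0.22 -0.01] o 0.631 [-0.6   0.59 -0.27  0.8   0.1  -2.35]
along a -0.83 [ 0.4  0.7 -0.6]
part 28.59 [ 516.9 -229.4   53.3] [ 3.14   0.141 -1.402] F [ 0.9 -0.3  0.1] M [-0.16 -0.06  0.01] o 0.75 [-0.6   0.59 -0.27  0.81  0.1  -2.35]
open 28.94 [ 517.3 -229.6   53.6] [ 3.14   0.141 -1.402] F [-0.1  0.1 -0.7] M [-0.09  0.    0.04] o 1.0 [-0.6   0.59 -0.27  0.8   0.1  -2.35]
away 29.99 [ 519.  -241.6  142. ] [ 3.14   0.142 -1.402] F [-0.9  0.1 -0.3] M [-0.13 -0.03 -0.06] o 1.002 [-0.62  0.51 -0.16  1.    0.1  -2.36]
```

View pics/s2.png

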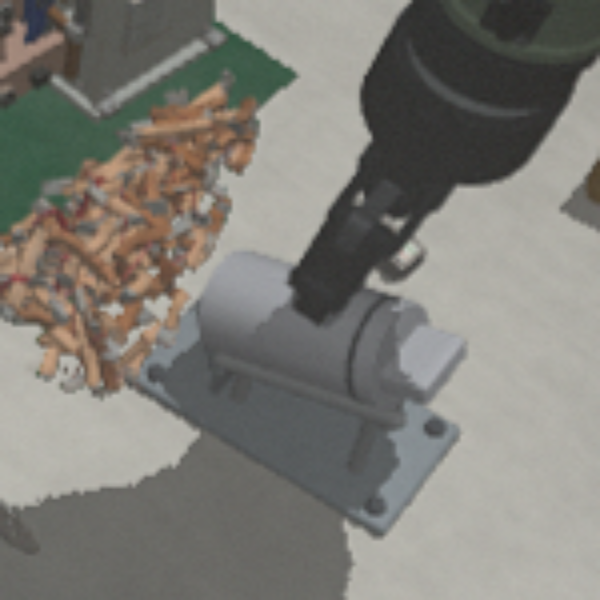

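View pics/s.png

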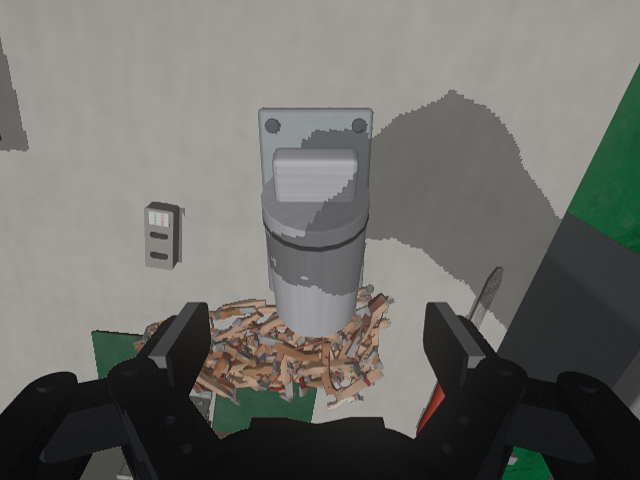

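```bash
python3 - <<'E'
from seat import *
bot.movel([430,-230,230],max_speed=150); bot.dwell(0.5); st('clear')
im=imaging.capture('scene'); a=imaging.capture('top'); cv2.imwrite("pics/t.png",im)
cv2.imwrite("pics/t2.png",a)
b=cv2.imread('pics/a_top.png'); d=cv2.absdiff(a,b).max(2)
for n,(x0,y0,x1,y1) in dict(cutters=(185,295,248,330),file=(350,303,455,320),gauge=(420,182,450,200),tape=(205,175,235,205)).items(): print(n,(d[y0:y1,x0:x1]>40).sum())
cv2.imwrite("pics/t3.png",cv2.resize(im[270:400,370:480],None,fx=5,fy=4.5))
E
```

```text
clear 31.57 [ 430.  -229.9  229.8] [ 3.14   0.141 -1.402] F [ 0.3 -0.1 -0.1] M [-0.16  0.05 -0.02] o 0.999 [-0.7   0.29 -0.26  1.13  0.09 -2.44]
cutters 0
file 186
gauge 0
tape 0
```

View pics/t3.png

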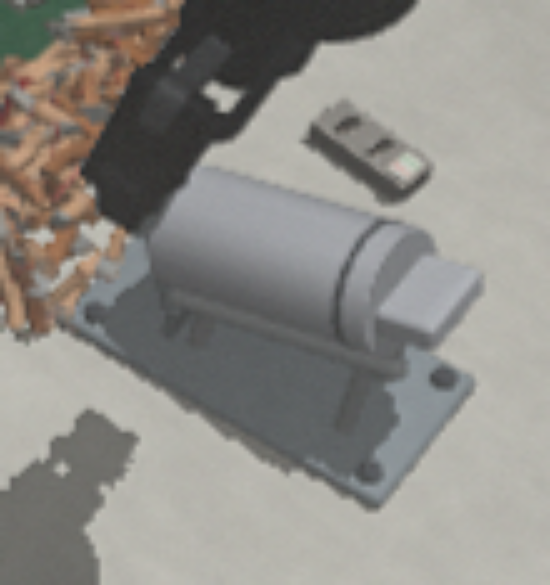

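View pics/t2.png

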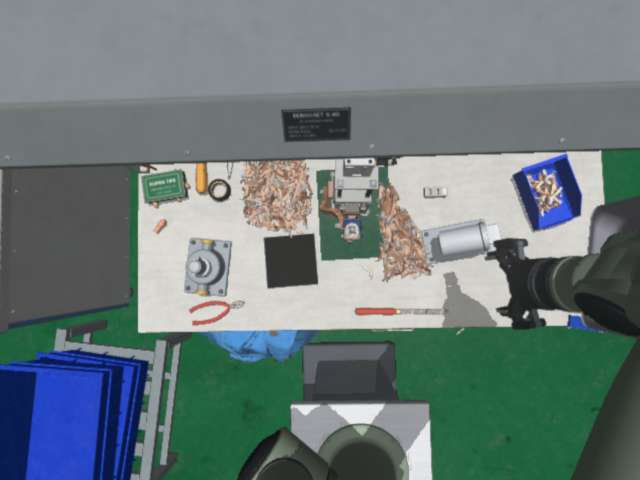

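```bash
python3 -c "
from h import *
print(bot.sign_off()); st('end')"
```

```text
the job is handed in; nothing more can be done
None
the job is handed in; nothing more can be done
```

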